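Turn the revolving tray to bring the bread to the guest

TASK

Serve the bread at the dining table: push the revolving wooden tray round by one of its dividers, gently and with a fingertip, until the bread basket has come to the side nearest the guest's plate and its compartment points straight at the plate, then take the finger away. Do not grip the tray or handle its rim, do not touch or lift the dishes on it, and leave the plate, flowers and glasses where they stand.

Things in the scene. Friction and masses are not known exactly. Their poses are not given: they have to be found in the camera images.
- lazy_susan: The fixed round foot (250 mm across, 11 mm high) under the revolving tray; origin on the table at the tray's turning axis. It stands firmly and does not turn or slide.
- tray (a joint): Turning angle of the revolving tray about its upright axis (rad), 0 at the start, growing counter-clockwise seen from above. It turns freely either way with no stop and no spring; the bearing is a little stiff (0.22 N m: about 2 N pushed 120 mm from the axis). When the push ends the tray, about 1.4 kg plus the dishes, coasts on only a few degrees (4 from 1 rad/s).
- tray_centre (a point): Centre of the wooden revolving tray (400 mm across), on its axis at floor height, 30 mm above the table; the frame turns with the tray. Four equal compartments lie on its +x, +y, -x and -y axes: the one on -x is always empty; bread, olives and jar stand in the others in any order, about 115 mm from the axis. The rim is 9 mm thick, its top 50 mm above the table.
- divider_a (a point): Middle of the top edge of one divider beside the empty compartment: at 135 degrees in the tray's frame, 120 mm from the axis, 62 mm above the table. The four dividers stand like spokes at 45, 135, 225 and 315 degrees, each straight, 10 mm thick, 32 mm high over the tray's floor, running from a round hub (52 mm across) out to the rim, 186 mm from the axis.
- divider_b (a point): The same point on the other divider beside the empty compartment, at 225 degrees in the tray's frame. Pushed from inside the empty compartment, divider_a turns the tray clockwise seen from above and divider_b turns it counter-clockwise.
- faces_ccw: The halves (5 mm thick) of the four dividers whose faces look counter-clockwise seen from above. Origin: on the table at the tray's axis; the frame turns with the tray, with the same axes as tray_centre.
- faces_cw: The other halves of the four dividers, whose faces look clockwise. Same origin and axes. A push on one of these turns the tray counter-clockwise. A divider is pushed from one side only, never pinched between its two faces.
- rim_outside: The outer skin of the tray's round rim, 400 mm across, 16 to 50 mm above the table. The tray is not pushed or gripped there. Same origin and axes.
- bread: Round wicker basket, 122 mm across and 46 mm high, with upright slices of bread in it (top 58 mm above its underside), loose in one compartment of the tray, about 0.22 kg. Origin: centre of its underside.
- olives: White round bowl, 100 mm across and 40 mm high, heaped with olives (top 50 mm), loose in one compartment, not to be touched. Origin: centre of its underside.
- cheese_jar: Small glass jar with a flat steel lid, 62 mm across and 58 mm high, loose in one compartment, not to be touched. Origin: centre of its underside.
- place: The guest's place: a square white plate (235 mm, 20 mm high) with a white soup bowl on it (150 mm across, rim 63 mm above the table), standing on the table to the left or to the right of the tray. Origin: centre of its underside, on the table. Not to be shifted.
- flowers: Terracotta bowl of white flowers, about 132 mm across and 120 mm high, on the other side of the tray from the plate. Origin: centre of its underside. Not to be shifted.
- wine_glass: Stemmed wine glass, 80 mm across and 203 mm high, on the table off the far left or far right side of the tray. Origin: centre of its foot. Not to be shifted.
- tumbler: Straight water glass, 76 mm across and 85 mm high, on the table off the far left or far right side of the tray. Origin: centre of its underside. Not to be shifted.

How it is judged:
At the end, for the whole second after the job is handed in: The bread basket stands in its compartment on the side of the tray towards the guest's plate, and the line from the tray's centre along the middle of that compartment passes within 60 mm of the plate's centre; the tray is at rest (under 0.03 rad/s) and bread, olives and jar all stand upright on it (((x of bread in the frame of tray_centre above 0.07 m and x of place in the frame of tray_centre above 0.1 m and y of place in the frame of tray_centre between -0.06 and 0.06 m) or (y of bread in the frame of tray_centre above 0.07 m and y of place in the frame of tray_centre above 0.1 m and x of place in the frame of tray_centre between -0.06 and 0.06 m) or (y of bread in the frame of tray_centre below -0.07 m and y of place in the frame of tray_centre below -0.1 m and x of place in the frame of tray_centre between -0.06 and 0.06 m)) and velocity of joint tray between -0.03 and 0.03 rad/s and angle between each of bread, olives, cheese_jar's own z axis and vertical below 0.2 rad and height (world z) of each of bread, olives, cheese_jar above 0.02 m); the robot touches nothing.
It fails at once if the tray is gripped: the fingers press on both sides of its dividers at once, or on the outside of its rim ((contact force between the fingers and faces_ccw above 1 N and contact force between the fingers and faces_cw above 1 N) or contact force between the fingers and rim_outside above 1 N).
It fails at once if the tray is flung round faster than 3.5 rad/s (about half a turn a second) (velocity of joint tray above 3.5 rad/s or velocity of joint tray below -3.5 rad/s).
It fails at once if the robot touches the bread, the olives or the cheese jar (contact force between any of the fingers, the arm and bread above 0.5 N or contact force between any of the fingers, the arm and olives above 0.5 N or contact force between any of the fingers, the arm and cheese_jar above 0.5 N).
It fails at once if the bread, the olives or the cheese jar is lifted off the tray or tipped (height (world z) of any of bread, olives, cheese_jar above 0.045 m or angle between any of bread, olives, cheese_jar's own z axis and vertical above 0.3 rad).
It fails at once if the plate, the flowers, the wine glass or the tumbler is shifted more than 15 mm or tipped (distance of any of place, flowers, wine_glass, tumbler from where it was at the start of the episode above 0.015 m or angle between any of place, flowers, wine_glass, tumbler's own z axis and vertical above 0.25 rad).
It also fails if it takes over 48 s, if anything falls off the work surface, if the arm or the gripper's body presses on something with over 40 N, if the wrist force passes 120 N, or if a joint passes its speed limit or range.

ROBOT

A 6-joint arm with a two-finger parallel gripper is mounted at the origin on the work surface. World frame = base frame: x ahead of the robot, y to its left, z up, the work surface at z = 0. Lengths are in m, angles in rad, forces in N, time in s.
With the tool pointing down it reaches from about 0.325 to 0.775 m from the base axis. Payload 9.3 kg.
Tool frame: the origin (TCP) lies at the very end of the fingers, on their centre line; the grasp point (between the pads) lies 19 mm behind it; z points along the fingers, y is the line along which they close (so a half turn about z gives the same grasp; the last joint's range is limited). The gripper opens to 85 mm and grips with 20 to 120 N. Pads are 22 mm wide; open, the fingers measure 114 mm over their backs; the gripper's body (76 mm by 85 mm) begins 54 mm behind the grasp point. The pads swing forward as they close: fully open they stand 13 mm farther back than shut.
Start: joints at [1.175, 0.259, 0.021, 1.334, 0, 1.418], TCP at [0.132, 0.534, 0.231] pointing down, gripper open.
Joint ranges: [-3.04, 3.04], [-0.91, 1.82], [-1.04, 1.36], [-1.92, 1.95], [-1.52, 1.45], [-3.14, 3.14]. Speed limits (rad/s): [2.22, 2.22, 2.79, 3.14, 3.14, 3.14].

INTERFACE

Orientations are given as [roll, pitch, yaw] about the fixed x, y, z axes, in that order (R = Rz(yaw) Ry(pitch) Rx(roll)).
In Python, from workcell import robot gives the robot as it stands. The module is installed in compiled form; this text tells all that it offers.
- The arm moves only by the shell command python3 -m inch 'ROWS' [FORCE]. ROWS is JSON, a list that holds one entry, the list of rows, each a list of 7 numbers: the shift along the tool's x, y, z in cm, then the turn, a rotation vector about the tool's x, y, z in degrees, then the opening, from 0 (shut) to 1 (fully open). In form: [[[x, y, z, ax, ay, az, fingers], ...]]. A call has 1 to 20 rows; each row shifts and turns the commanded pose from where the row before left it, along the tool's axes as they then stand; what a row does not reach is not made up. A row lasts 1/12 s, in which the tool goes at most 41.7 mm and 7.16 degrees, less where a joint would pass 70% of its speed; a pose out of reach is approached as far as the arm can. A call with a gripper value outside its range is refused whole. The fingers move at their own pace and stop on an object; FORCE is the grip in N (left out, the last holds). Time passes only in rows, so rows that do not move let the fingers close. It gives the time, the measured TCP pose, the force, the opening and the grip force at its end, in the units of the state.
- robot.get_obs(): the state, without advancing time (a new reading comes with each control period).
- robot.camera(name): name is "scene" or "top"; returns a dict with "image" (420x560x3 uint8, red, green, blue), "fovy" (degrees; the focal length in pixels is half the picture's height over the tangent of half this angle, whatever the lens; pixels are square), "cx", "cy" (the principal point, pixels), "dist" ([k1, k2, p1, p2, k3] as OpenCV has them; the pictures are not rectified), "rvec" (rotation vector, rad) and "tvec" (3), from world to camera coordinates, as OpenCV has them. Camera axes: x right, y down, z forward; pixel columns grow to the right and rows downward; lengths in m; the calibration is good to about 2 mm. A picture is of the moment at which its call begins. There is no depth.
- robot.sign_off(): hands the job in; it is judged then, once.
The state is a dict: "t": time; "joint_pos": joint angles; "dq": joint speeds; "tau": joint torques, N m; "eef_pos": TCP position; "tcp_rot": TCP orientation; "ft_force": force on the tool from outside, world axes, zero at the start; "ft_torque": the same for the moment, N m; "grip_width": opening from 0.0 (shut) to 1.0 (fully open); "gripper_force": force on a finger pad.
Only numpy, scipy, OpenCV 4.12 (cv2) and the standard library are available. Lean on these libraries where they do the work, as an engineer would, in place of code of your own. Each camera call takes 0.05 s, during which the arm holds its last target. There are 200 camera calls.

## Working session

There is one attempt and no reset: what is moved stays moved. The work goes in short steps, Python scripts to look and compute and a shell command to move; the robot and the scene stay as the last step left them, time stands still between calls to the robot, and variables do not carry over. Pictures are saved under pics/ and viewed, at most 10 in all, crops included, and the job is handed in when it is done.

```bash
mkdir -p pics; cat > h.py <<'E'
import numpy as np, cv2
from workcell import robot
def cam(n,f=None):
    c=robot.camera(n)
    if f: cv2.imwrite('pics/'+f,c['image'][:,:,::-1])
    h=c['image'].shape[0]; F=h/2/np.tan(np.radians(c['fovy'])/2)
    K=np.array([[F,0,c['cx']],[0,F,c['cy']],[0,0,1.]])
    return c,K
def proj(c,K,P): return cv2.projectPoints(np.array(P,float).reshape(-1,1,3),np.array(c['rvec'],float),np.array(c['tvec'],float),K,np.array(c['dist'],float))[0][:,0]
def back(c,K,uv,z):
    p=cv2.undistortPoints(np.array(uv,float).reshape(-1,1,2),K,np.array(c['dist'],float))[:,0]
    R=cv2.Rodrigues(np.array(c['rvec'],float))[0]; t=np.array(c['tvec'],float).ravel()
    o=-R.T@t; d=np.c_[p,np.ones(len(p))]@R
    return o+d*((z-o[2])/d[:,2])[:,None]
E
python3 - <<'E'
from h import *
for n in('top','scene'):
    c,K=cam(n,n+'0.png'); print(n,-cv2.Rodrigues(np.array(c['rvec'],float))[0].T@np.array(c['tvec']).ravel())
o=robot.get_obs();print(o['t'],o['eef_pos'],o['tcp_rot'],o['grip_width'])
E
```

```text
top [0.42238278 0.00502619 1.177839  ]
scene [1.17267445 0.35479373 0.79918614]
0.1 [0.13213885 0.53360878 0.23070307] [-3.14034276e+00 -1.68162986e-04  2.89875505e+00] 1.0044022932884327
```

View pics/top0.png

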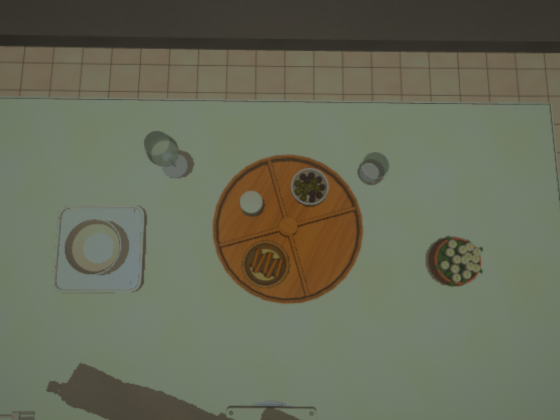

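View pics/scene0.png

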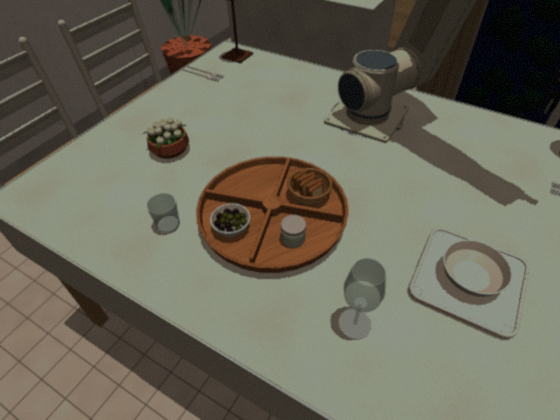

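The top view shows the tray's hub at about (288,227), with the bread at (266,264), the olives at (310,187) and the jar at (251,204). The empty compartment is lower right. The plate is at (100,249) on the left, the flowers at (457,261), the wine glass foot at (175,166) and the tumbler at (371,173). Next I convert these to positions.

```bash
python3 - <<'E'
from h import *
c,K=cam('top'); im=c['image']
def b(uv,z): return back(c,K,[uv],z)[0]
# rim outer via color segmentation -> ellipse
hsv=cv2.cvtColor(im,cv2.COLOR_RGB2HSV)
m=((hsv[...,0]<16)&(hsv[...,1]>130)).astype(np.uint8); m[:140]=0;m[310:]=0;m[:,:200]=0;m[:,375:]=0
cs=max(cv2.findContours(m,0,1)[0],key=cv2.contourArea)
P=back(c,K,cv2.convexHull(cs)[:,0],.045)
A=np.c_[2*P[:,:2],np.ones(len(P))];s=np.linalg.lstsq(A,(P[:,:2]**2).sum(1),rcond=None)[0]
print('tray c',s[:2],'r',np.sqrt(s[2]+s[0]**2+s[1]**2)); ctr=s[:2]
print('hub',b((288.5,227),.06))
for n,uv in dict(ur=(355,210),ul=(274,162),ll=(220,245),lr=(305,294)).items():
    d=b(uv,.062)[:2]-ctr; print(n,np.degrees(np.arctan2(d[1],d[0])),np.hypot(*d))
for n,uv,z in [('bread',(266,264),.08),('olives',(310,187),.07),('jar',(251,203),.088),('plate',(100.5,249.5),.02),('flowers',(457,261),.08),('wine',(175,166),0),('tumb',(370,171),.04)]:
    q=b(uv,z);d=q[:2]-ctr;print(n,q,np.degrees(np.arctan2(d[1],d[0])),np.hypot(*d))
print('plate corners',back(c,K,[(61,207),(144,207),(57,291),(142,292)],.02))
print(proj(c,K,[[.132,.534,.231],[0.4,0,0]]))
cv2.imwrite('pics/crop.png',cv2.resize(im[140:310,200:375,::-1],None,fx=3.4,fy=3.4))
E
```

```text
tray c [ 0.57698968 -0.03754078] r 0.19732159404461053
hub [ 0.57390468 -0.03994768  0.06      ]
ur -76.11490744250032 0.1827429591174229
ul 12.260741622520449 0.1762778322004831
ll 106.67313275595329 0.1829619828801789
lr -165.53584385676237 0.18069333493898995
bread [0.4759356  0.01749344 0.08      ] 151.4272168386345 0.11506820487585444
olives [ 0.67972027 -0.09583982  0.07      ] -29.574672881992907 0.1181200758923728
jar [0.63142488 0.0582058  0.088     ] 60.380290948626325 0.1101389983026835
plate [0.51281957 0.46217192 0.02      ] 97.31753331946015 0.5038160155784497
flowers [ 0.489135   -0.46737443  0.08      ] -101.5517065922764 0.43872020234286396
wine [0.75219836 0.27921671 0.        ] 61.05161799978739 0.3619853348222757
tumb [ 0.73338787 -0.26258853  0.04      ] -55.20241646293153 0.27405635396691963
plate corners [[0.62724643 0.57826456 0.02      ]
 [0.62989868 0.35325078 0.02      ]
 [0.40260797 0.56720758 0.02      ]
 [0.40203988 0.3442463  0.02      ]]
[[  9.10827985 427.95539999]
 [272.44189488 293.97769091]]
```

View pics/crop.png

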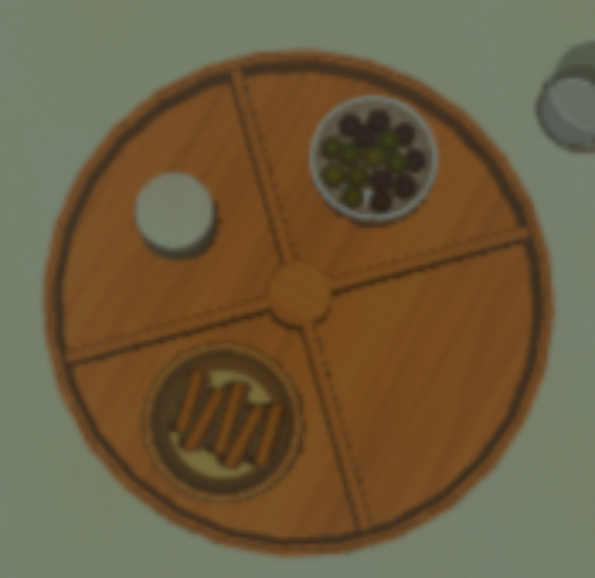

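The numbers agree with the given sizes: the tray's radius is about 0.197 m, its centre is at (0.575,-0.039), and all dishes stand 0.110–0.118 m from the axis.
- **Dividers:** they stand at about 14.3° plus multiples of 90°.
- **Bread:** its compartment points at 149.3° and the plate is at 96.8°. The tray must turn about 52.5° clockwise.
- **Push:** I push divider_a, now at 194.3°, from inside the empty compartment.

I shut the fingers and move over that compartment.

```bash
python3 -m inch '[[[-2,-2.2,0,0,0,0,0],[-2,-2.2,0,0,0,0,0],[-2,-2.2,0,0,0,0,0],[-2,-2.2,0,0,0,0,0],[-2,-2.2,0,0,0,0,0],[-2,-2.2,0,0,0,0,0],[-2,-2.2,0,0,0,0,0],[-2,-2.2,0,0,0,0,0],[-2,-2.2,0,0,0,0,0],[-2,-2.2,0,0,0,0,0],[-2,-2.2,0,0,0,0,0],[-2,-2.2,0,0,0,0,0],[-2,-2.2,0,0,0,0,0],[-2,-2.2,0,0,0,0,0],[-2,-2.2,0,0,0,0,0],[-2,-2.2,0,0,0,0,0],[-2,-2.2,0,0,0,0,0],[-2,-2.2,0,0,0,0,0],[-2,-2.2,0,0,0,0,0],[-2,-2.2,0,0,0,0,0]]]'
python3 -m inch '[[[-2,-2.2,0,0,0,0,0],[-2,-2.2,0,0,0,0,0],[-2,-2.2,0,0,0,0,0],[-2,-2.2,0,0,0,0,0],[-2,-2.2,0,0,0,0,0],[0,0,0,0,0,-6,0],[0,0,0,0,0,-6,0],[0,0,0,0,0,-6,0],[0,0,0,0,0,-6,0],[0,0,0,0,0,-6,0],[0,0,0,0,0,-6,0],[0,0,0,0,0,-6,0],[0,0,0,0,0,-6,0],[0,0,0,0,0,-6,0],[0,0,0,0,0,-5,0],[0,0,0,0,0,0,0],[0,0,0,0,0,0,0]]]'
```

```text
t: 1.82
eef_pos: [0.415, 0.0091, 0.2312]
tcp_rot: [3.141, -0.0, 2.898]
ft_force: [-0.5, 0.6, 0.5]
grip_width: 0.002
gripper_force: 0.0
t: 3.23
eef_pos: [0.4853, -0.1202, 0.2311]
tcp_rot: [3.141, -0.0, -2.357]
ft_force: [0.6, 0.1, -0.3]
grip_width: -0.002
gripper_force: 0.0
```

```bash
python3 -m inch '[[[0,0,1.7,0,0,0,0],[0,0,1.7,0,0,0,0],[0,0,1.7,0,0,0,0],[0,0,1.7,0,0,0,0],[0,0,1.7,0,0,0,0],[0,0,1.7,0,0,0,0],[0,0,1.7,0,0,0,0],[0,0,1.7,0,0,0,0],[0,0,1.7,0,0,0,0],[0,0,1.4,0,0,0,0],[0,0,1,0,0,0,0],[0,0,0.8,0,0,0,0],[0,0,0.3,0,0,0,0],[0,0,0,0,0,0,0],[0,0,0,0,0,0,0]]]'
python3 - <<'E'
from h import *
c,K=cam('top','t1.png')
cv2.imwrite('pics/t1c.png',cv2.resize(c['image'][140:330,190:390,::-1],None,fx=3,fy=3))
E
```

```text
t: 4.48
eef_pos: [0.4856, -0.1203, 0.0436]
tcp_rot: [-3.141, 0.0, -2.355]
ft_force: [-0.1, 0.3, 1.0]
grip_width: 0.003
gripper_force: 0.0
```

View pics/t1c.png

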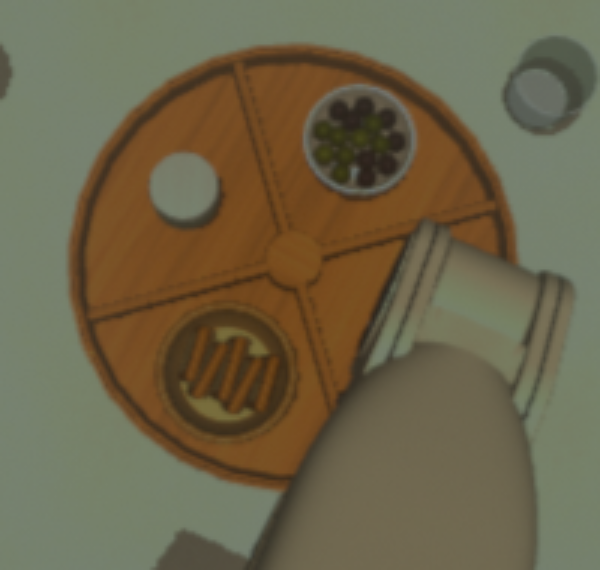

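The crop shows the finger inside the empty compartment, clear of both dividers and the rim, with nothing moved. I push in an arc about the axis: 2° per row at 121 mm radius, which is 0.42 cm along tool y.

```bash
python3 -m inch '[[[0,0,0,0,0,3,0],[0,0.42,0,0,0,2,0],[-0.01,0.42,0,0,0,2,0],[-0.01,0.42,0,0,0,2,0],[-0.01,0.42,0,0,0,2,0],[-0.01,0.42,0,0,0,2,0],[-0.01,0.42,0,0,0,2,0],[-0.01,0.42,0,0,0,2,0],[-0.01,0.42,0,0,0,2,0],[-0.01,0.42,0,0,0,2,0],[-0.01,0.42,0,0,0,2,0],[-0.01,0.42,0,0,0,2,0],[-0.01,0.42,0,0,0,2,0],[-0.01,0.42,0,0,0,2,0],[-0.01,0.42,0,0,0,2,0],[-0.01,0.42,0,0,0,2,0],[-0.01,0.42,0,0,0,2,0],[-0.01,0.42,0,0,0,2,0],[-0.01,0.42,0,0,0,1.6,0],[-0.01,0.3,0,0,0,1.4,0]]]'
python3 - <<'E'
from h import *
c,K=cam('top'); o=robot.get_obs()
d=np.array(o['eef_pos'])[:2]-[.575,-.039];print(np.degrees(np.arctan2(d[1],d[0]))%360,np.hypot(*d))
cv2.imwrite('pics/t2c.png',cv2.resize(c['image'][140:330,190:390,::-1],None,fx=3,fy=3))
E
```

```text
t: 6.2
eef_pos: [0.4553, -0.0492, 0.044]
tcp_rot: [-3.141, 0.001, -3.055]
ft_force: [-1.4, -2.0, -0.9]
grip_width: 0.001
gripper_force: 1.4
184.7022263021152 0.1202127457980194
```

View pics/t2c.png

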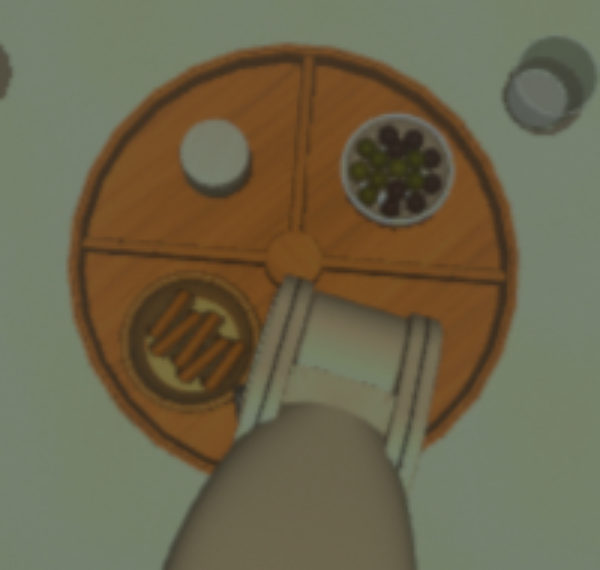

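The tray has turned as intended. The far divider's end is now at crop (308,55), the left one at (82,242) and the right one at (505,276). The bread is clear under the gripper.

```bash
cat >> h.py <<'E'
def ang(pts,z=.062,ctr=(.575,-.039)):
    c,K=cam('top')
    P=back(c,K,[(190+x/3,140+y/3) for x,y in pts],z)[:,:2]-ctr
    a=np.degrees(np.arctan2(P[:,1],P[:,0])); print(a,np.hypot(*P.T),'mod90',a%90)
E
python3 - <<'E'
from h import *
ang([(239,68),(90,318),(495,206)])   # earlier picture
ang([(308,58),(84,242),(503,276)])
E
```

```text
[ 16.3428825  106.73093541 -74.31898766] [0.17950424 0.18445421 0.18282659] mod90 [16.3428825  16.73093541 15.68101234]
[ -3.52570031  85.87888635 -93.92018822] [0.18262758 0.18448276 0.18205104] mod90 [86.47429969 85.87888635 86.07981178]
```

The tray has turned about 20°, and the bread axis now points at about 131°. About 34° are left.

```bash
python3 -m inch '[[[-0.01,0.42,0,0,0,2,0],[-0.01,0.42,0,0,0,2,0],[-0.01,0.42,0,0,0,2,0],[-0.01,0.42,0,0,0,2,0],[-0.01,0.42,0,0,0,2,0],[-0.01,0.42,0,0,0,2,0],[-0.01,0.42,0,0,0,2,0],[-0.01,0.42,0,0,0,2,0],[-0.01,0.42,0,0,0,2,0],[-0.01,0.42,0,0,0,2,0],[-0.01,0.42,0,0,0,2,0],[-0.01,0.42,0,0,0,2,0],[-0.01,0.42,0,0,0,2,0],[-0.01,0.42,0,0,0,2,0],[-0.01,0.32,0,0,0,1.5,0],[0,0.21,0,0,0,1,0],[0,0.21,0,0,0,1,0],[0,0.1,0,0,0,0.5,0],[0,0,0,0,0,0,0],[0,0,0,0,0,0,0]]]'
python3 - <<'E'
from h import *
c,K=cam('top'); o=robot.get_obs()
d=np.array(o['eef_pos'])[:2]-[.575,-.039];print(np.degrees(np.arctan2(d[1],d[0]))%360,np.hypot(*d))
cv2.imwrite('pics/t3c.png',cv2.resize(c['image'][140:330,190:390,::-1],None,fx=3,fy=3))
E
```

```text
t: 8.02
eef_pos: [0.4682, 0.0159, 0.0434]
tcp_rot: [3.141, 0.0, 2.672]
ft_force: [0.3, 0.2, 0.1]
grip_width: -0.002
gripper_force: 0.1
152.8048530775071 0.12011419377149475
```

View pics/t3c.png

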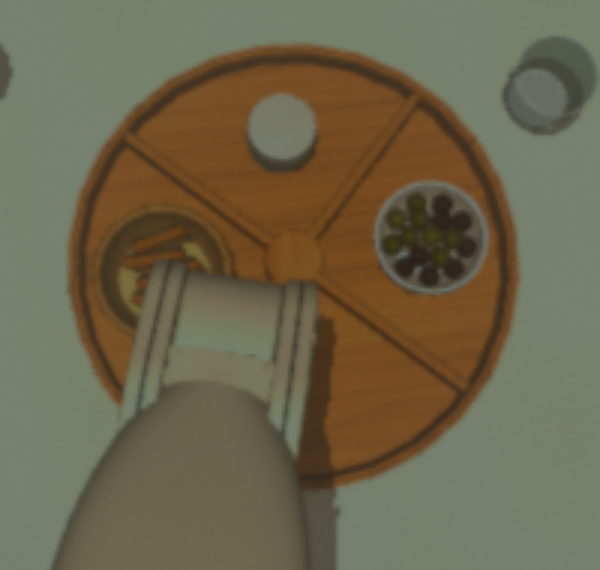

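The divider ends are now at crop (128,138), (415,99) and (463,388). The bread is at about (163,268), towards the plate.

```bash
python3 - <<'E'
from h import *
ang([(129,139),(415,100),(462,387)])
P=np.array([.515,.461])-[.575,-.039];print(np.degrees(np.arctan2(P[1],P[0])))
E
```

```text
[  54.25163735  -36.43490421 -127.01078061] [0.18134631 0.17976123 0.18058873] mod90 [54.25163735 53.56509579 52.98921939]
96.84277341263093
```

The bread axis points at about 98.6° and the plate is at 96.8°. The 1.8° error is about 16 mm at the plate, well inside the 60 mm allowed. I back the finger off, lift it, and move it out of the view.

```bash
python3 -m inch '[[[0,-0.4,0,0,0,0,0],[0,-0.8,0,0,0,0,0],[0,-0.8,0,0,0,0,0],[0,-0.5,0,0,0,0,0],[0,0,-1,0,0,0,0],[0,0,-2,0,0,0,0],[0,0,-2,0,0,0,0],[0,0,-2,0,0,0,0],[0,0,-2,0,0,0,0],[0,0,-2,0,0,0,0],[0,0,-2,0,0,0,0],[0,0,-2,0,0,0,0],[0,0,-1,0,0,0,0],[0,-2,0,0,0,0,0],[0,-3,0,0,0,0,0],[0,-3,0,0,0,0,0],[0,-3,0,0,0,0,0],[0,-3,0,0,0,0,0],[0,-2,0,0,0,0,0],[0,0,0,0,0,0,0]]]'
python3 - <<'E'
from h import *
c,K=cam('top','t4.png')
cv2.imwrite('pics/t4c.png',cv2.resize(c['image'][140:330,40:390,::-1],None,fx=2,fy=2))
E
```

```text
t: 9.78
eef_pos: [0.3827, -0.1518, 0.2033]
tcp_rot: [-3.141, 0.0, 2.668]
ft_force: [0.4, 0.4, -0.8]
grip_width: -0.001
gripper_force: 0.0
```

View pics/t4c.png

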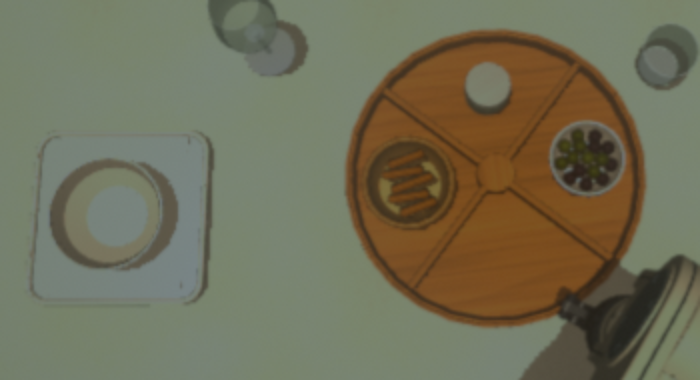

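The bread compartment, between divider ends (385,93) and (412,290), points at the plate centre at about (120,217). All the dishes stand upright, nothing else has moved, and the finger is clear.

```bash
python3 -c "
from workcell import robot
print(robot.sign_off())"
```

```text
the job is handed in; nothing more can be done
None
```

The bread basket now faces the guest's plate, with its compartment pointing about 16 mm off the plate's centre by my measurement (60 mm allowed); the finger is clear and the job is handed in, but no verdict came back.

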